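# Register a printer's build plate and lock it in its corner

### The arm

A 6-joint arm with a two-finger parallel gripper is mounted at the origin on the work surface. World frame = base frame: x ahead of the robot, y to its left, z up, the work surface at z = 0. Lengths are in m, angles in rad, forces in N, time in s.
With the tool pointing down it reaches from about 0.35 to 0.725 m from the base axis. Payload 4.3 kg.
Tool frame: the origin (TCP) lies midway between the tips of the shut fingers; the grasp point (between the pads) lies 19 mm behind it (manip.tcp_to_grasp is the distance from the TCP to the grasp point, in m); z points along the fingers, y is the line along which they close (so a half turn about z gives the same grasp; the last joint's range is limited). The gripper opens to 85 mm and grips with 20 to 120 N. Pads are 22 mm wide; open, the fingers measure 114 mm over their backs; the gripper's body (76 mm by 85 mm) begins 54 mm behind the grasp point. The pads swing forward as they close: fully open they stand 13 mm farther back than shut.
Start: joints at [-1.4, 0.377, 0.081, 1.274, 0, 1.46], TCP at [0.159, -0.553, 0.231] pointing down, gripper open.
Joint ranges: [-2.72, 2.72], [-0.84, 1.66], [-1.02, 1.22], [-1.77, 2.12], [-1.37, 1.28], [-3.14, 3.14]. Speed limits (rad/s): [2.57, 2.57, 3.14, 3.14, 3.14, 3.14].

### API

Orientations are given as a rotation vector (axis times angle).
In Python, from cell import manip, fingers, kinematics, status, vision gives the robot as it stands. Calls block until the motion is done:
- manip.move_pose(position, orientation): joint-space move of the TCP to a pose.
- manip.move_linear(position, rot=None, rate=0.15, f_stop=None): straight line of the TCP; rot=None keeps the orientation; rate is the mean speed in m/s. With f_stop (N) it stops when the force on the tool has changed by that much, and returns True; else False.
- manip.set_joints(angles): joint-space move.
- fingers.set_gripper(opening): finger opening in m; the grip force is fixed at half the most; returns when the fingers have stopped.
- manip.hold(seconds).
- kinematics.ik(position, orientation): joint angles nearest the present ones, or None.
- status.state(): the state.
- vision.get_image(name): name is "side" or "top"; returns a dict with "image" (420x560x3 uint8, red, green, blue), "fx", "fy", "cx", "cy" (pixels), "rvec" (rotation vector, rad) and "tvec" (3), from world to camera coordinates, as OpenCV has them. Camera axes: x right, y down, z forward; pixel columns grow to the right and rows downward; lengths in m; the calibration is good to about 2 mm. A picture is of the moment at which its call begins. There is no depth.
A pose or a line that the arm cannot do raises manip.IKError and nothing moves.
- manip.job_done(): hands the job in; it is judged then, once.
Trained networks look in a picture, given as the dict that the camera call returned (one of the last four; its "shot" number tells which), for a name from the list of things; names that differ only in an ending like _2 or _b are one class to them, and where a whole thing is asked for, a point or a joint stands for the part that bears it (a point fixed in the world has none). Each returns a list of dicts, best first, with "conf" (0 to 1); they miss things now and then, are a little off and sometimes report something else, mostly with a low value. They report only what shows in the picture. A call takes as long as a camera call. They do not tell look-alikes from the thing itself.
- vision.spot_in(picture, name): "centre" ([column, row] in pixels, amid what is visible of it).
The state is a dict: "time": time; "joint_positions": joint angles; "qd": joint speeds; "tau": joint torques, N m; "position": TCP position; "orientation": TCP orientation; "wrist_force": force on the tool from outside, world axes, zero at the start; "ft_torque": the same for the moment, N m; "grip_width": finger opening in m; "finger_force": force on a finger pad.
Only numpy, scipy, OpenCV 4.12 (cv2) and the standard library are available. Lean on these libraries where they do the work, as an engineer would, in place of code of your own. Each camera call takes 0.05 s, during which the arm holds its last target. There are 200 camera calls.

### The job

Slide the loose gold-topped build plate across the black bed carrier until it sits squarely against all three steel stop pins (its far edge on the two far pins, its left edge on the single left pin). Then take the orange corner lock from its blue rack and plug its square foot fully home in the carrier's yellow-rimmed socket, so that its two arms run along the plate's two free edges at the near right corner and the plate stays against the pins. Leave the spool, glue bottle, scraper and white bracket where they are.

Things in the scene. Friction and masses are not known exactly. Their poses are not given: they have to be found in the camera images.
- carrier: Fixed black bed carrier, 200 x 200 x 24 mm slab with aluminium side trim and blue corners, turned up to 0.4 rad. Origin at the centre of its underside; x points to its far side, y to its left, z up. Three steel stop pins, 12 mm diameter, stand 14 mm above its top, axes at (x, y) = (76, -40), (76, 25) and (10, 76) mm in its frame.
- plate: Loose build plate, 120 x 120 x 10 mm, about 0.4 kg, aluminium with a gold top sheet, lying flat on the carrier 10 to 28 mm short of the pins in both directions and turned slightly. Too wide to grasp. Origin at the centre of its underside; x and y are square to its edges and roughly along the carrier's x and y.
- nest (a point): Point on the carrier's top, at (10, 10, 24) mm in its frame, axes as the carrier: where the plate's origin is when the plate touches all three pins.
- socket (a point): Centre of the mouth of the square socket in the carrier's top, ringed by a painted yellow line, at (-62, -62, 24) mm in the carrier's frame, sides along the carrier's x and y; 17.5 mm square, 18 mm deep, 2 mm chamfer. The plate covers it in part until the plate is against the pins.
- nest_corner (a point): Point on the carrier's top at (-50, -50, 24) mm in its frame: where the plate's near right corner is when the plate touches all pins, and where the lock's inner corner belongs.
- lock: Loose orange corner lock, 40 g. Origin on its foot's axis, level with the L's underside; z up. Foot 16 mm square, 14 mm down (last 3 mm stepped to 13 mm). L 10 mm high: arms cover x -8 to 9, y -8 to 37 and x -8 to 37, y -8 to 9 mm. Square grip post 17 x 17 mm, centred at (0.5, 0.5), up to 46 mm above the origin. Plugged in, its x and y lie along the carrier's x and y.
- lock_corner (a point): Inner corner point of the lock, at (12, 12, 0) mm in the lock's frame: it belongs at nest_corner. Plugged in, there are 3 mm between the arms and the plate's edges.
- rack: Fixed blue block 90 x 90 x 22 mm in which the lock is parked: foot loosely in a 22 mm square hole centred at (-12, -12) mm, L lying on the top. Origin at the centre of its underside. It stands right of the carrier, in any of three places shared with the spool and the glue bottle.
- spool: Bystander: small red filament spool lying flat, diameter 90 mm, 50 mm high, origin under its centre.
- glue: Bystander: white glue bottle with blue cap, standing, diameter 32 mm, 85 mm high, origin under its centre.
- scraper: Bystander: scraper 200 mm long lying left of the carrier, origin near its middle.
- bracket: Bystander: small white printed bracket 50 x 40 x 40 mm, left of the carrier, origin under its centre.
There are look-alikes about, which are no part of the job. Several things have the shape of the plate; the one meant has the colours described above.

How it is judged:
On the way, in this order (a step that is already met when the one before it is completed fails the run):
1. the plate is against all three pins: within 2 mm of its nest in the carrier's x and y, square to it within 0.03 rad, flat on the carrier (x of plate in the frame of nest between -0.002 and 0.002 m and y of plate in the frame of nest between -0.002 and 0.002 m and angle between the x axis of plate and the x axis of carrier, either way round below 0.03 rad and z of plate in the frame of nest below 0.002 m), for 0.2 s.
2. the lock's foot is fully home in the socket, arms around the plate's corner (z of lock in the frame of socket below 0.002 m and horizontal distance between lock and socket below 0.002 m and horizontal distance between lock_corner and nest_corner below 0.005 m), for 0.2 s.
At the end, for the whole second after the job is handed in: The plate lies flat within 2 mm of its nest in both directions and within 0.03 rad of square to the carrier; the lock stands upright (0.06 rad) in the socket, its L within 2 mm of the carrier's top, its axis within 2 mm of the socket's and its inner corner within 5 mm of nest_corner; both at rest (all of step 1 and all of step 2 and angle between lock's own z axis and vertical below 0.06 rad and linear speed of each of plate, lock below 0.01 m/s); the robot touches nothing.
It fails at once if the spool, glue bottle, scraper or bracket is shifted by more than 20 mm or the glue bottle or spool tipped (distance of any of spool, glue, scraper, bracket from where it was at the start of the episode above 0.02 m or angle between any of glue, spool's own z axis and vertical above 0.5 rad).
It also fails if it takes over 64 s, if anything falls off the work surface, if the arm or the gripper's body presses on something with over 40 N, if the wrist force passes 120 N, or if a joint passes its speed limit or range.

## Working session

There is one attempt and no reset: what is moved stays moved. The work goes in short steps, each a Python script; the robot and the scene stay as the last script left them, time stands still between calls to the robot, and variables do not carry over. Pictures are saved under pics/ and viewed, at most 10 in all, crops included, and the job is handed in when it is done.

```bash
ls; mkdir -p pics; python3 - <<'E'
from cell import manip, fingers, kinematics, status, vision
import cv2,numpy as np
for n in("top","side"):
    p=vision.get_image(n)
    cv2.imwrite(f"pics/{n}0.png",p["image"][...,::-1])
    R,_=cv2.Rodrigues(np.array(p["rvec"])); print(n,p["fx"],p["fy"],p["cx"],p["cy"],p["rvec"],p["tvec"],"campos",-R.T@np.array(p["tvec"]))
    for k in("carrier","plate","lock","rack","spool","glue"): print(k,[(np.round(d["centre"]),round(d["conf"],2)) for d in vision.spot_in(p,k)][:4])
print(status.state())
E
```

```text
pics
top 408.01650315103853 408.01650315103853 276.1085430558255 208.7407627099159 [ 2.13089065 -2.18500227  0.1102109 ] [0.09745615 0.52999952 1.07231823] campos [0.40784125 0.07368072 1.12627716]
carrier [(array([266., 171.]), 0.67)]
plate [(array([118., 254.]), 0.95), (array([118., 179.]), 0.88), (array([190., 316.]), 0.79), (array([275., 193.]), 0.7)]
lock [(array([383., 178.]), 0.49)]
rack []
spool [(array([384., 228.]), 0.86)]
glue [(array([448., 198.]), 0.57)]
side 431.32318343386106 431.32318343386106 275.65741456826447 214.27182680401492 [ 0.43841034 -2.7714943   1.09157519] [0.51162066 0.09587224 1.07555753] campos [0.2645044  0.78844603 0.85799852]
carrier [(array([239., 239.]), 0.78), (array([276., 335.]), 0.39)]
plate [(array([249., 394.]), 0.98), (array([360., 339.]), 0.72), (array([222., 130.]), 0.69), (array([146., 379.]), 0.67)]
lock [(array([276., 146.]), 0.64), (array([275., 156.]), 0.54)]
rack [(array([276., 159.]), 0.82)]
spool [(array([316., 160.]), 0.74)]
glue [(array([307., 118.]), 0.47)]
{'time': 0.7, 'joint_positions': array([-1.40030036e+00,  3.77245392e-01,  8.10226548e-02,  1.27438086e+00,
        2.51604293e-05,  1.46050777e+00]), 'qd': array([-0.00035027,  0.00040607, -0.00147168,  0.0010121 , -0.00151942,
        0.00091484]), 'tau': array([-1.88768631e-04, -4.63373244e+01,  2.70094532e+01,  1.43609641e-04,
       -1.41484605e-05, -6.56586892e-06]), 'position': array([ 0.15936765, -0.55253426,  0.23136937]), 'orientation': array([3.11049310e+00, 4.39581010e-01, 4.86133415e-05]), 'wrist_force': array([ 1.23049691, -0.59868909,  0.06634498]), 'ft_torque': array([ 0.01521627, -0.00327891,  0.00316467]), 'finger_force': 0.0, 'grip_width': 0.08552575424393624}
```

View pics/top0.png

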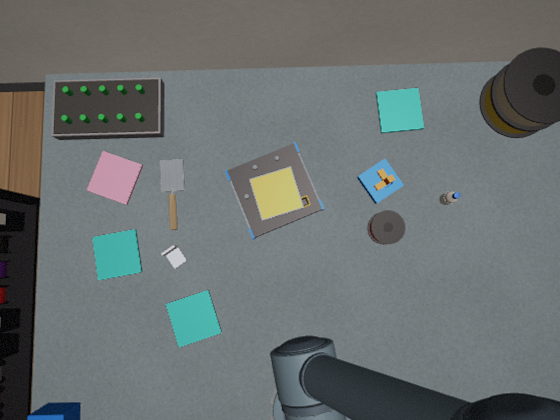

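View pics/side0.png

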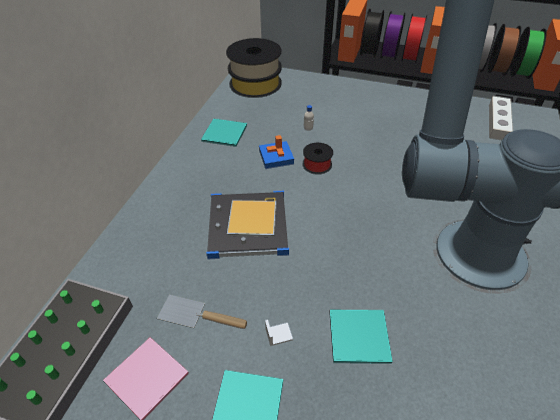

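```bash
python3 - <<'E'
import cv2
a=cv2.imread("pics/top0.png")[105:265,190:490]
cv2.imwrite("pics/topc.png",cv2.resize(a[:, :215],None,fx=3.7,fy=3.7,interpolation=cv2.INTER_CUBIC))
b=cv2.imread("pics/side0.png")[110:330,130:370]
cv2.imwrite("pics/sidec.png",cv2.resize(b,None,fx=2.7,fy=2.7,interpolation=cv2.INTER_CUBIC))
E
```

```text
(no output)
```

View pics/topc.png

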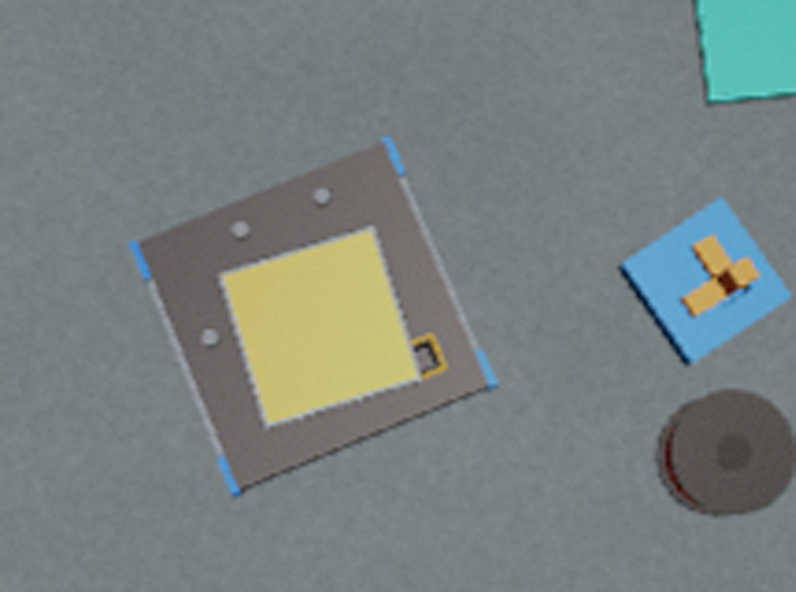

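View pics/sidec.png

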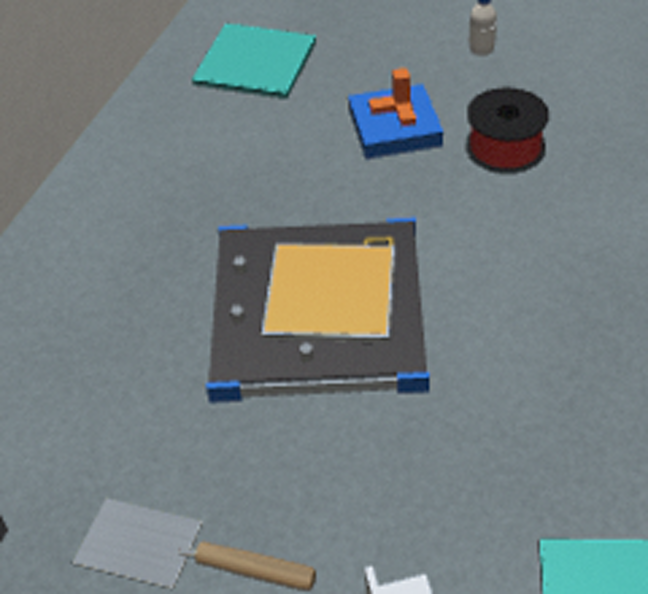

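Top: carrier is centred near (274,190), the gold plate near (276,193), the lock's rack at (381,181) and the spool at (386,227). The three pins are at about (255,167), (277,158) and (246,196). Side: carrier is at (248,223) and the lock's post top near (279,137).

```bash
cat > h.py <<'E'
import numpy as np, cv2
from scipy.optimize import least_squares
from cell import manip, fingers, kinematics, status, vision
from scipy.spatial.transform import Rotation as Ro
def rz(a): c,s=np.cos(a),np.sin(a); return np.array([[c,-s],[s,c]])
def proj(p,X): return cv2.projectPoints(np.float64(X).reshape(-1,1,3),np.array(p["rvec"]),np.array(p["tvec"]),np.array([[p["fx"],0,p["cx"]],[0,p["fy"],p["cy"]],[0,0,1]]),None)[0].reshape(-1,2)
def w(pose,P): P=np.atleast_2d(np.float64(P)); return np.c_[P[:,:2]@rz(pose[2]).T+pose[:2],P[:,2]]
def fit(obs,x0):  # obs: list of (pic, local points with world z [m], pixels)
    f=lambda q:np.concatenate([(proj(p,w(q,P))-U).ravel() for p,P,U in obs])
    r=least_squares(f,x0,loss="soft_l1"); return r.x,np.sqrt(np.mean(f(r.x)**2))
def down(yaw): # tool z down, tool y at angle yaw in world
    y=np.array([np.cos(yaw),np.sin(yaw),0]); z=np.array([0,0,-1]); return Ro.from_matrix(np.c_[np.cross(y,z),y,z]).as_rotvec()
E
cat > s1.py <<'E'
from h import *
T=vision.get_image("top");S=vision.get_image("side")
t=lambda a:np.array(a)/3.7+[190,105]-0.36
s=lambda a:np.array(a)/2.7+[130,110]-0.3
C=np.array([[100,100,24],[100,-100,24],[-100,-100,24],[-100,100,24],[76,25,38],[76,-40,38],[10,76,38]])/1e3
ct=t([(133,243),(388,138),(496,385),(235,495),(241,229),(322,195),(209,337)])
cs=s([(208,385),(219,228),(415,220),(428,377),(236,310),(239,260),(306,348)])
P=np.array([[60,60,34],[60,-60,34],[-60,-60,34],[-60,60,34]])/1e3
pt=t([(220,272),(374,227),(421,380),(266,427)]); ps=s([(263,334),(274,243),(393,243),(388,336)])
Rk=np.array([[45,45,22],[45,-45,22],[-45,-45,22],[-45,45,22]])/1e3
rt=t([(623,266),(722,199),(792,295),(690,360)]); rs=s([(368,147),(349,97),(424,87),(441,133)])
Lk=np.array([[.5,.5,68],[37,.5,32],[.5,37,32]])/1e3
lt=t([(747,270),(705,243),(688,304)]); ls=s([(401,73),(371,104),(407,120)])
for n,X,a,b,x0 in(("carrier",C,ct,cs,[.45,.07,.38]),("plate",P,pt,ps,[.45,.07,.3]),("rack",Rk,rt,rs,[.48,-.2,.6]),("lock",Lk,lt,ls,[.48,-.2,.6])):
    for o in([(T,X,a)],[(S,X,b)],[(T,X,a),(S,X,b)]):
        q,e=fit(o,x0); print(n,q.round(4),"rms px",e.round(2))
    if n=="carrier": c=q
    if n=="plate": print("plate in nest",((q[:2]-c[:2])@rz(c[2])-.01).round(4),q[2]-c[2])
    if n=="rack": print("hole",w(q,[[-.012,-.012,0]]).round(4))
print("pinned socket",w(c,[[-.062,-.062,.024]]),"reach",np.hypot(*w(c,[[-.062,-.062,.024]])[0,:2]))
np.save("carrier.npy",c)
E
python3 s1.py
```

```text
carrier [0.5865 0.0887 0.3703] rms px 0.72
carrier [0.5865 0.0918 0.3657] rms px 0.53
carrier [0.5868 0.0901 0.3684] rms px 0.76
plate [0.5754 0.0828 0.2662] rms px 0.31
plate [0.5762 0.0844 0.2928] rms px 0.37
plate [0.5759 0.0835 0.278 ] rms px 0.49
plate in nest [-0.0224 -0.0122] -0.09045048823143736
rack [ 0.6043 -0.2038  0.5617] rms px 0.53
rack [ 0.6025 -0.1987  0.556 ] rms px 0.58
rack [ 0.6038 -0.2026  0.5613] rms px 0.74
hole [[ 0.6    -0.2192  0.    ]]
lock [ 0.6011 -0.2202  0.5018] rms px 0.62
lock [ 0.6005 -0.2164  0.4901] rms px 0.24
lock [ 0.6011 -0.2193  0.496 ] rms px 0.58
pinned socket [[0.55125843 0.00988766 0.024     ]] reach 0.5513471028470384
```

```bash
cat > s2.py <<'E'
from h import *
c=np.load("carrier.npy")
L=lambda x,y,z: w(c,[[x/1e3,y/1e3,z/1e3]])[0]
o=min((down(c[2]+np.pi/2),down(c[2]-np.pi/2)),key=lambda r:abs(kinematics.ik(L(-100,-8,100),r)[5]))
fingers.set_gripper(0)
def push(a,b,rate=.03,f=12):
    manip.move_pose(L(*a,70),o); manip.move_linear(L(*a,27.5),rate=.12)
    hit=manip.move_linear(L(*b,27.5),rate=rate,f_stop=f)
    s=status.state(); p=(s["position"][:2]-c[:2])@rz(c[2])*1e3
    print(hit,"TCP in carrier",p.round(2),"F",s["wrist_force"].round(1),"t",round(s["time"],2),flush=True)
    d=np.sign(np.array(a)-b)*[abs(a[0]-b[0])>0,abs(a[1]-b[1])>0]*12
    q=p+d; manip.move_linear(L(*q,27.5),rate=.1); manip.move_linear(L(*q,70),rate=.15)
manip.move_pose(L(-102,-8,120),o)
push((-102,-8),(-52,-8)); push((10,-95),(10,-54))
push((-74,-8),(-52,-8)); push((10,-78),(10,-54))
manip.move_pose(np.array([.5,-.2,.25]),o)
for n in("top","side"):
    p=vision.get_image(n); cv2.imwrite(f"pics/{n}1.png",p["image"][...,::-1])
a=cv2.imread("pics/top1.png")[130:245,210:345]; b=cv2.imread("pics/side1.png")[180:270,190:305]
cv2.imwrite("pics/m1.png",np.hstack([cv2.resize(a,(400,341),interpolation=2),cv2.resize(b,(400,341),interpolation=2)]))
print(status.state()["time"])
E
python3 s2.py
```

```text
True TCP in carrier [-63.    -7.82] F [-0.2  0.5  0.6] t 6.12
False TCP in carrier [ 10.62 -56.92] F [ 2.9 -6.7 -1.5] t 9.4
True TCP in carrier [-61.77  -8.21] F [-0.7 -0.9  0.2] t 11.67
False TCP in carrier [ 10.1  -56.84] F [ 1.4 -7.9 -2. ] t 14.33
16.3667
```

View pics/m1.png

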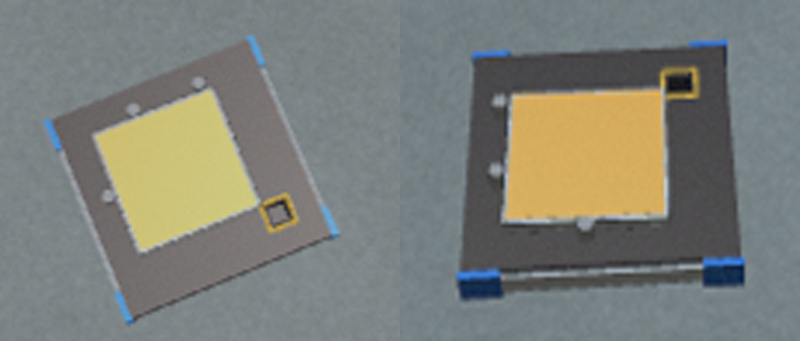

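The left panel (top view) and right panel (side view) show the plate touching or nearly touching all three pins. The yellow socket is fully uncovered, at about (278,212) in the left panel and (680,83) in the right. I'll measure it by segmentation.

```bash
cat > s3.py <<'E'
from h import *
c=np.load("carrier.npy"); L=lambda P: w(c,np.array(P)/1e3)
def plane(p,uv,z):
    R=cv2.Rodrigues(np.array(p["rvec"]))[0]; o=-R.T@np.array(p["tvec"])
    d=np.c_[(uv-[p["cx"],p["cy"]])/[p["fx"],p["fy"]],np.ones(len(uv))]@R
    return (o+d*((z-o[2])/d[:,2])[:,None])[:,:2]
for n in("top","side"):
    p=vision.get_image(n); k=6
    big=cv2.resize(p["image"],None,fx=k,fy=k,interpolation=cv2.INTER_CUBIC); hsv=cv2.cvtColor(big,cv2.COLOR_RGB2HSV)
    m=((hsv[...,0]>10)&(hsv[...,0]<35)&(hsv[...,1]>85)&(hsv[...,2]>110)).astype(np.uint8)
    roi=np.zeros_like(m); cv2.fillConvexPoly(roi,np.int32(proj(p,L([[100,100,24],[100,-100,24],[-100,-100,24],[-100,100,24]]))*k),1); m&=roi
    cs=sorted(cv2.findContours(m,cv2.RETR_EXTERNAL,cv2.CHAIN_APPROX_NONE)[0],key=cv2.contourArea)[::-1][:2]
    for name,q,z in zip(("plate","socket ring"),cs,(.034,.024)):
        uv=(q.reshape(-1,2)+.5)/k-.5
        X=((plane(p,uv,z)-c[:2])@rz(c[2])*1e3).astype(np.float32)
        r=cv2.minAreaRect(X); print(n,name,"carrier frame",np.round(r[0],2),np.round(r[1],1),"ang deg",round((r[2]+45)%90-45,2))
    X=((plane(p,proj(p,L([[0,0,24]])),.024)-c[:2])@rz(c[2])); 
    # pins: bright grey blobs near predicted spots
    for P in([76,-40],[76,25],[10,76]):
        u=np.int32(proj(p,L([[*P,38]]))[0]*k); r=30; g=hsv[u[1]-r:u[1]+r,u[0]-r:u[0]+r]; mm=((g[...,1]<45)&(g[...,2]>115)).astype(np.uint8)
        a,l,st,ce=cv2.connectedComponentsWithStats(mm)
        if a<2: print("pin none");continue
        i=1+np.argmin([np.hypot(*(e-r)) for e in ce[1:]])
        print(n,"pin",P,"seen at",(((plane(p,((ce[i]+u-r+.5)/k-.5)[None],.038)-c[:2])@rz(c[2]))*1e3).round(2),"area",st[i,4]/k/k)
E
python3 s3.py
```

```text
top plate carrier frame [9.58 9.44] [111.8 112.6] ang deg -0.79
top socket ring carrier frame [-62.17 -62.82] [31.4 30.8] ang deg -0.64
top pin [76, -40] seen at [[ 73.21 -39.91]] area 29.166666666666668
top pin [76, 25] seen at [[73.16 25.31]] area 29.083333333333332
top pin [10, 76] seen at [[10.01 72.53]] area 33.22222222222222
side plate carrier frame [10.75  9.23] [115.2 114.3] ang deg -0.93
side socket ring carrier frame [-61.54 -62.59] [32.8 31. ] ang deg -1.58
side pin [76, -40] seen at [[ 73.67 -38.42]] area 16.0
side pin [76, 25] seen at [[76.4  25.32]] area 11.111111111111112
side pin [10, 76] seen at [[11.19 75.25]] area 19.166666666666668
```

```bash
cat > s4.py <<'E'
from h import *
q=np.array([.6009,-.2190,.5]); g=w(q,[[.0005,.0005,.022]])[0]
def at(dz): return g+[0,0,dz]
cand=[down(q[2]+k*np.pi/2) for k in range(4)]
j=[kinematics.ik(at(.06),r) for r in cand]; print([None if a is None else round(a[5],2) for a in j])
ok=sorted([i for i in range(4) if j[i] is not None],key=lambda i:abs(j[i][5]))
first=ok[1]; second=ok[0]; assert (first-second)%2
print("grip axes",first,second)
fingers.set_gripper(.05)
manip.move_pose(at(.075),cand[first]); manip.move_linear(at(.0145),rate=.08,f_stop=10)
fingers.set_gripper(0); s=status.state(); print("w1",s["grip_width"],s["wrist_force"].round(1)); fingers.set_gripper(.045)
manip.move_linear(at(.06),rate=.15); manip.move_pose(at(.06),cand[second]); manip.move_linear(at(.0145),rate=.08,f_stop=10)
fingers.set_gripper(0); s=status.state(); print("w2",s["grip_width"],s["wrist_force"].round(1),s["position"]-at(0))
np.save("grip.npy",[second,q[2]])
manip.move_linear(at(.085),rate=.12)
s=status.state(); print(s["grip_width"],s["time"],s["joint_positions"].round(2))
p=vision.get_image("side"); cv2.imwrite("pics/g.png",cv2.resize(p["image"][70:230,200:400,::-1],None,fx=3,fy=3))
E
python3 s4.py
```

```text
[np.float64(0.62), np.float64(-0.95), np.float64(-2.52), np.float64(2.19)]
grip axes 1 0
w1 0.016051873830596485 [-0.7 -0.   3.1]
w2 0.015962913572396674 [-0.4  0.1  2.8] [ 0.00071458 -0.00036075  0.0154127 ]
0.015885618007979753 23.1333 [-0.45  0.57  0.05  1.06 -0.    0.62]
```

View pics/g.png

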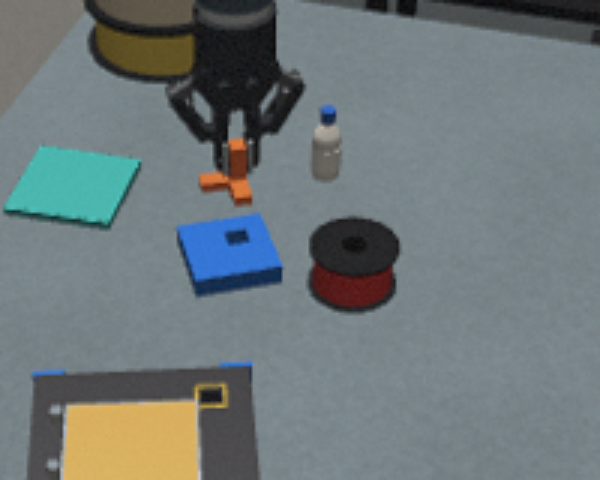

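The lock is held upright with the grip at 16 mm. The rack hole is empty, and the bottle and spool haven't moved. Next I hover over the socket and compare.

```bash
cat > s5.py <<'E'
from h import *
c=np.load("carrier.npy"); yaw=.362
sk=w(c,[[-.0620,-.0626,.024]])[0]; np.save("sock.npy",sk)
g=sk+np.r_[rz(yaw)@[.0005,.0005],.0154]
o=down(yaw)
manip.move_pose(g+[0,0,.060],o); manip.move_linear(g+[0,0,.022],rate=.1)
s=status.state(); print((s["position"]-g).round(4),s["time"],s["grip_width"])
im=[]
X=np.array([[37,-8,10],[37,9,10],[-8,37,10],[9,37,10],[9,9,10]])/1e3
org=s["position"]-np.r_[rz(yaw)@[.0005,.0005],.0154]
for n in("top","side"):
    p=vision.get_image(n); u=proj(p,sk[None])[0].astype(int); k=8; r=25
    x0,y0=u[0]-r,u[1]-r-(5 if n=="side" else 0)
    b=cv2.resize(p["image"][y0:y0+2*r,x0:x0+2*r,::-1],None,fx=k,fy=k,interpolation=cv2.INTER_CUBIC)
    W=np.c_[X[:,:2]@rz(yaw).T+org[:2],X[:,2]+org[2]]
    for a in proj(p,W): cv2.drawMarker(b,tuple(int(v) for v in (a-[x0,y0]+.5)*k),(255,0,255),cv2.MARKER_CROSS,10,1)
    R=17.5/2+6.9; q=w([*sk[:2],yaw],np.array([[R,R,24],[R,-R,24],[-R,-R,24],[-R,R,24]])/1e3)
    cv2.polylines(b,[np.int32((proj(p,q)-[x0,y0]+.5)*k)],True,(255,255,0),1)
    im.append(b)
cv2.imwrite("pics/hov.png",np.hstack(im))
E
python3 s5.py
```

```text
[ 0.0002 -0.0007  0.0219] 24.6417 0.01608064251711021
```

View pics/hov.png

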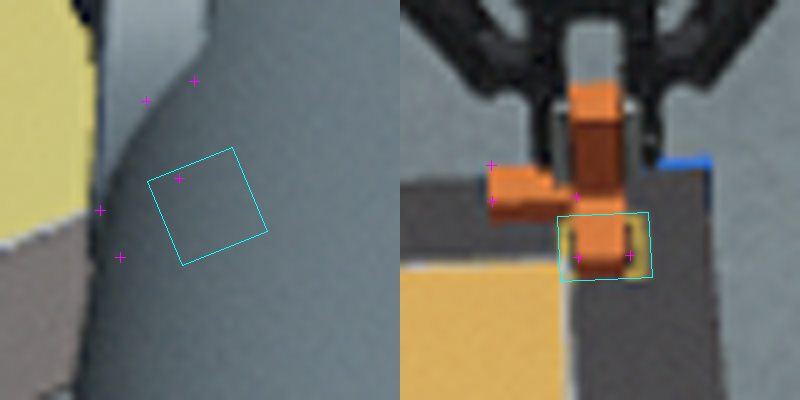

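The side panel shows the lock's arm ends on the predicted crosses to within about 1 mm, and the yellow ring on its overlay. The top view is hidden by the arm. I'll insert now.

```bash
cat > s6.py <<'E'
from h import *
sk=np.load("sock.npy"); yaw=.362
g=sk+np.r_[rz(yaw)@[.0005,.0005],.0154]
for d in [(0,0),(1,0),(-1,0),(0,1),(0,-1),(1.5,1.5),(-1.5,-1.5)]:
    v=np.r_[rz(yaw)@np.array(d)/1e3,0]
    if d!=(0,0): manip.move_linear(g+v+[0,0,.013],rate=.08)
    hit=manip.move_linear(g+v+[0,0,-.0015],rate=.025,f_stop=15)
    s=status.state(); e=s["position"]-g; print(d,hit,"err",(np.r_[e[:2]@rz(yaw),e[2]]*1e3).round(2),"F",s["wrist_force"].round(1),round(s["time"],1),flush=True)
    if e[2]<.0012: break
    if s["time"]>50: break
E
python3 s6.py
```

```text
(0, 0) True err [-0.37  0.17  0.02] F [-1.9 -0.1  4.7] 25.6
```

```bash
cat > s7.py <<'E'
from h import *
sk=np.load("sock.npy"); g=sk+[0,0,.0154]
fingers.set_gripper(.04); manip.move_linear(g+[0,0,.09],rate=.12)
manip.move_pose(np.array([.42,-.25,.25]),down(.362))
for n in("top","side"):
    p=vision.get_image(n); cv2.imwrite(f"pics/{n}2.png",p["image"][...,::-1])
a=cv2.imread("pics/top2.png")[130:245,210:345]; b=cv2.imread("pics/side2.png")[160:270,185:310]
cv2.imwrite("pics/m2.png",np.hstack([cv2.resize(a,(400,341),interpolation=2),cv2.resize(b,(400,341),interpolation=2)]))
print(status.state()["time"])
E
python3 s7.py; python3 s3.py | grep plate
```

```text
28.15
top plate carrier frame [9.57 9.37] [111.9 112.7] ang deg -0.88
side plate carrier frame [-4.1 -2. ] [138.2 143.7] ang deg -0.93
```

View pics/m2.png

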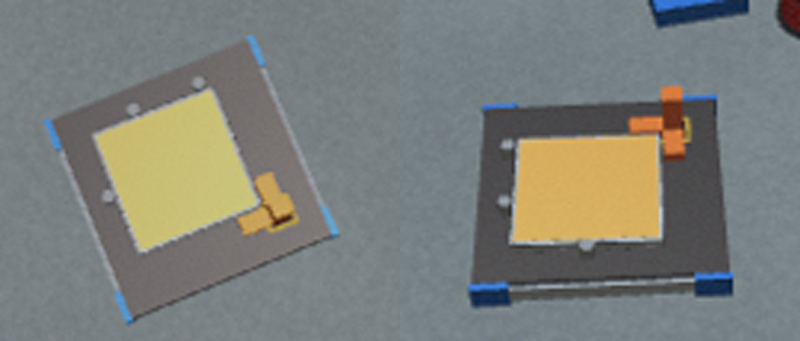

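Both panels show the lock seated at the near-right corner with its arms along the plate edges, and the plate hasn't moved. A light press on the post top (expected at z = 70 mm) will confirm it's home before I hand in.

```bash
python3 - <<'E'
from h import *
sk=np.load("sock.npy"); o=down(.362)
fingers.set_gripper(0)
manip.move_pose(sk+[0,0,.075],o)
hit=manip.move_linear(sk+[0,0,.044],rate=.02,f_stop=12); s=status.state()
print(hit,"post top z mm",s["position"][2]*1e3,s["time"])
manip.move_linear(sk+[0,0,.12],rate=.12)
if hit and s["position"][2]<.0715:
    manip.hold(.3); print(manip.job_done())
E
```

```text
True post top z mm 70.0327305760375 31.3167
the job is handed in; nothing more can be done
None
```

The job is handed in after about 32 s: the plate sits square against all three pins, and the lock's foot is fully home in the socket (post top measured at 70.0 mm, 70 expected), though no verdict was returned.

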